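# Repack the mineral test kit

### The job

Pack the three complete tools that lie loose on the bench into the foam-lined kit tray, each flat in the pocket that fits it: the whole streak plate in the widest, the hand lens with its ring in the middle-width one, and the full-length bar magnet, on its narrow side as it stands now, in the narrowest (either end may point either way). Leave the incomplete look-alikes (the broken half plate, the lens case without a ring, the short magnet) where they lie, and the two magnets in the orange box too.

Things in the scene. Friction and masses are not known exactly. Their poses are not given: they have to be found in the camera images.
- plate_mid (a point): The whole streak plate: flat cream ceramic tile 48 x 64 x 8 mm (x, y, z), all four corners present, about 50 g, loose, lying flat. Point at its centre, 4 mm above its underside; x across the 48 mm, y along the 64 mm, z up. (Wall cabinets hang behind the bench, front at x = 0.64 m, underside 0.47 m up: keep the wrist clear of them.)
- lens_mid (a point): The complete hand lens: ochre folding lens lying open and flat, 27 x 70 x 10 mm (x, y, z), about 45 g, loose. Point at the middle of the whole, 5 mm above its underside; y runs along its length from the ring (y -35 to -8 mm) to the solid case (25 mm wide, y -5 to +35 mm), x across, z up.
- magnet_mid (a point): The full-length bar magnet: red and blue bar 15 x 66 x 27 mm (x, y, z), about 80 g, loose on the bench, standing on its 15 x 66 mm side. Point at its centre, 13.5 mm above its underside; y along its length, x across, z up.
- half_plate_mid (a point): Look-alike to leave: broken-off half of a streak plate, cream, 48 mm wide (x) and only about 34 mm long (y), 8 mm thick, one edge jagged; loose. Point 4 mm above its underside, z up.
- empty_case_mid (a point): Look-alike to leave: ochre lens case without any ring, 25 x 40 x 10 mm (x, y, z), loose. Point at its centre, 5 mm above its underside.
- short_magnet_mid (a point): Look-alike to leave: short red and blue magnet 15 x 36 x 27 mm (x, y, z), loose. Point at its centre, 13.5 mm above its underside.
- plate_insert_floor (a point): Pocket for the streak plate, the widest of the three: 66 x 82 mm and 5 mm deep, with a finger notch 88 mm wide (along x) over the middle 44 mm of its length, at the same depth. Its point is the middle of the pocket floor, 10 mm above the bench; z up, y along the pocket's length, x across it. Equal foam pad (100 x 112 mm, dark floor, grey top) in the kit tray; top of foam 5 mm above the pocket floor, tray rim 6 mm above it. 
- lens_insert_floor (a point): Pocket for the hand lens, of middle width: 45 x 88 mm and 5 mm deep, with a finger notch 70 mm wide (along x) over the middle 44 mm of its length. Its point is the middle of the pocket floor, 10 mm above the bench; z up, y along the pocket's length, x across it. Equal foam pad (100 x 112 mm, dark floor, grey top) in the kit tray; top of foam 5 mm above the pocket floor, tray rim 6 mm above it. 
- magnet_insert_floor (a point): Pocket for the bar magnet, the narrowest: 33 x 84 mm and 5 mm deep, a plain rectangle without notches. Its point is the middle of the pocket floor, 10 mm above the bench; z up, y along the pocket's length, x across it. Equal foam pad (100 x 112 mm, dark floor, grey top) in the kit tray; top of foam 5 mm above the pocket floor, tray rim 6 mm above it. 

How it is judged:
By the outcome, as a careful person would: the job done as asked, in the order asked, and still so for the second after the job is handed in, with the robot touching nothing.
It also fails if it takes over 83 s, if anything falls off the work surface, if the arm or the gripper's body presses on something with over 40 N, if the wrist force passes 120 N, or if a joint passes its speed limit or range.

### The arm

A 7-joint arm with a two-finger parallel gripper is mounted at the origin on a cart in front of the work surface, level with it; the furniture and walls round the work are solid. World frame = base frame: x ahead of the robot, y to its left, z up, the work surface at z = 0. Lengths are in mm, angles in rad, forces in N, time in s.
With the tool pointing down it reaches from about 375 to 925 mm from the base axis. Payload 3.1 kg.
Tool frame: the origin (TCP) lies midway between the tips of the shut fingers; the grasp point (between the pads) lies 19 mm behind it (arm.hold_point_z is the distance from the TCP to the grasp point, in mm); z points along the fingers, y is the line along which they close (so a half turn about z gives the same grasp; the last joint's range is limited). The gripper opens to 85 mm and grips with 20 to 120 N. Pads are 22 mm wide; open, the fingers measure 114 mm over their backs; the gripper's body (76 mm by 85 mm) begins 54 mm behind the grasp point. The pads swing forward as they close: fully open they stand 13 mm farther back than shut.
Start: joints at [-1.381, 0.383, 0.044, 1.598, -0.018, 1.161, -0.05], TCP at [184.475, 623.275, 231.269] pointing down, gripper open.
Joint ranges: [-2.61, 2.61], [-0.41, 2.15], [-1.48, 1.57], [0, 2.5], [-1.57, 4.71], [0.05, 1.97], [-2.85, 2.85]. Speed limits (rad/s): [2.79, 2.79, 3.14, 3.14, 3.14, 3.14, 3.14].

### API

Orientations are given as a unit quaternion [w, x, y, z].
In Python, from rig import monitor, capture, finish_job, arm gives the robot as it stands. The module is installed in compiled form; this text tells all that it offers.
- The arm moves only by the shell command python3 -m pendant 'ROWS' [FORCE]. ROWS is JSON, a list that holds one entry, the list of rows, each a list of 7 numbers: the shift along the tool's x, y, z in units of 30 mm (1.0 is 30 mm), then the turn, a rotation vector about the tool's x, y, z in units of 6 degrees (1.0 is 6 degrees), then the finger opening in mm, from 0 to 85.4. In form: [[[dx, dy, dz, rx, ry, rz, grip], ...]]. A call has 1 to 8 rows; each row shifts and turns the commanded pose from where the row before left it, along the tool's axes as they then stand; what a row does not reach is not made up. A row lasts 1/10 s, in which the tool goes at most 50 mm and 8.59 degrees, less where a joint would pass 70% of its speed; a pose out of reach is approached as far as the arm can. A call is refused whole if a number of a shift passes 1 or a number of a turn 1, either way. A call with a gripper value outside its range is refused whole. The fingers move at their own pace and stop on an object; FORCE is the grip in N (left out, the last holds). Time passes only in rows, so rows that do not move let the fingers close. It gives the time, the measured TCP pose, the force, the opening and the grip force at its end, in the units of the state.
- monitor.get_obs(): the state, without advancing time (a new reading comes with each control period).
- capture(name): name is "side" or "top" or "wrist"; returns a dict with "frame" (400x640x3 uint8, red, green, blue), "depth" (400x640 float32, mm along the optical axis (not along the pixel's ray), 0 where there is no reading), "intrinsics" (3x3 intrinsics, pixels), "k1" (the pictures are not rectified: a ray, as slopes to the right and down, at radius r is drawn at 1 + k1 r^2 times it, then the intrinsics apply), "world_from_camera" (4x4, takes a point from camera to world coordinates); the wrist camera has in their place "hand_eye" (4x4, takes a point from camera to tool coordinates, whose origin is the TCP and whose axes are the flange's). Camera axes: x right, y down, z forward; pixel columns grow to the right and rows downward; lengths in mm; the calibration is good to about 2 mm. A picture is of the moment at which its call begins: read the wrist's pose just before it.
- finish_job(): hands the job in; it is judged then, once.
The state is a dict: "time": time; "qpos": joint angles; "qvel": joint speeds; "joint_torque": joint torques, N m; "ee_pos": TCP position; "eef_rot": TCP orientation; "wrist_force": force on the tool from outside, world axes, zero at the start; "torque": the same for the moment, N m; "width": opening from 0.0 (shut) to 1.0 (fully open); "finger_force": force on a finger pad.
Only numpy, scipy, OpenCV 4.12 (cv2) and the standard library are available. Lean on these libraries where they do the work, as an engineer would, in place of code of your own. Each camera call takes 0.05 s, during which the arm holds its last target. There are 200 camera calls.

## Working session

There is one attempt and no reset: what is moved stays moved. The work goes in short steps, Python scripts to look and compute and a shell command to move; the robot and the scene stay as the last step left them, time stands still between calls to the robot, and variables do not carry over. Pictures are saved under pics/ and viewed, at most 14 in all, crops included, and the job is handed in when it is done.

```bash
mkdir -p pics; cat > h.py <<'E'
import numpy as np, cv2
from rig import monitor, capture, arm
from scipy.spatial.transform import Rotation as R
def save(c,n): cv2.imwrite(f'pics/{n}.png',c['frame'][:,:,::-1])
def wfc(c,o=None):
    if 'world_from_camera' in c: return np.array(c['world_from_camera'])
    q=o['eef_rot']; T=np.eye(4); T[:3,:3]=R.from_quat([q[1],q[2],q[3],q[0]]).as_matrix(); T[:3,3]=o['ee_pos']
    return T@np.array(c['hand_eye'])
def rays(c,uv):
    K=np.array(c['intrinsics']);k=c['k1']
    return cv2.undistortPoints(np.array(uv,float).reshape(-1,1,2),K,np.array([k,0,0,0.])).reshape(-1,2)
def onplane(c,uv,z,o=None):
    T=wfc(c,o); s=rays(c,uv); d=np.c_[s,np.ones(len(s))]@T[:3,:3].T
    return T[:3,3]+d*((z-T[2,3])/d[:,2])[:,None]
E
python3 - <<'E'
from h import *
o=monitor.get_obs(); print(o)
for n in ['top','side']:
    c=capture(n); save(c,n+'0'); print(n,c['intrinsics'],c['k1'],np.round(c['world_from_camera'],3).tolist())
    np.savez(n+'0.npz',**c)
E
```

```text
{'time': 0.0, 'qpos': array([-1.38080314,  0.38387538,  0.04385784,  1.59962114, -0.01790346,
        1.16120909, -0.04992093]), 'qvel': array([-6.60021680e-04, -4.12988480e-04, -1.06757430e-04,  8.12511610e-05,
       -4.39121463e-04,  1.60781470e-03, -3.32237905e-04]), 'joint_torque': array([ 1.25742258e-04, -4.33469868e+01,  1.02482367e+00, -2.49501836e+01,
        1.06713912e-02,  1.15594862e-02,  8.94333311e-06]), 'ee_pos': array([184.23910813, 622.32890143, 229.83961773]), 'eef_rot': array([-1.18645795e-04,  1.43383301e-01,  9.89666297e-01, -1.35485023e-03]), 'wrist_force': array([-0.20525079, -0.40530753, -0.8071077 ]), 'torque': array([0.01112249, 0.03288723, 0.09479035]), 'finger_force': 0.0, 'width': 1.0003034449701163}
top [[369.03535721   0.         318.51082193]
 [  0.         369.03535721 201.02053249]
 [  0.           0.           1.        ]] -0.02029795653698359 [[-0.018, -0.997, 0.081, 369.852], [-1.0, 0.019, 0.014, 4.634], [-0.015, -0.081, -0.997, 1046.517], [0.0, 0.0, 0.0, 1.0]]
side [[429.34728631   0.         316.81654605]
 [  0.         429.34728631 202.76735917]
 [  0.           0.           1.        ]] -0.025732964805487948 [[0.889, -0.212, 0.407, 0.975], [-0.459, -0.384, 0.801, -909.272], [-0.013, -0.899, -0.438, 550.253], [0.0, 0.0, 0.0, 1.0]]
```

View pics/top0.png

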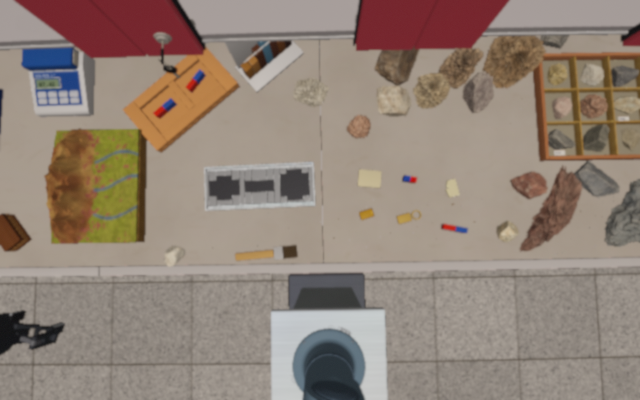

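View pics/side0.png

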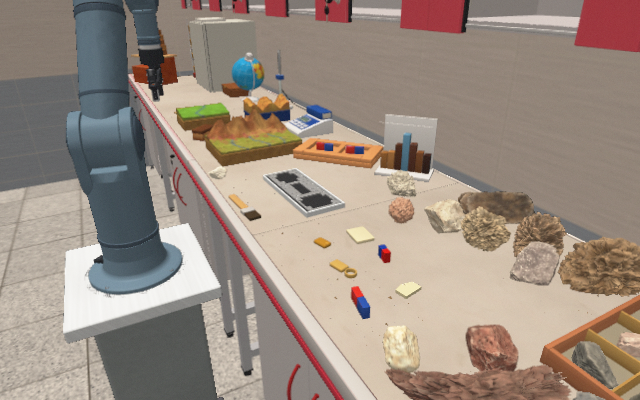

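The top view shows the plate (370,178), lens (408,217) with its ring on the right, and magnet (454,229). The look-alikes are the half plate (453,188), short magnet (410,180) and case (367,214). The tray is at (260,187): a narrow pocket in the middle (259,186) and notched pockets at (224,187) and (295,185). The side view agrees.

```bash
cat > rough.py <<'E'
from h import *
c=dict(np.load('top0.npz')); c['k1']=float(c['k1'])
for n,uv,z in [('plate',(370,178),8),('lens',(408,217),10),('mag',(454,229),27),('half',(453,188),8),('short',(410,180),27),('case',(367,214),10),('L',(224,187),10),('M',(259,186),10),('R',(295,185),10)]:
    print(n,np.round(onplane(c,[uv],z)[0]))
im=c['frame'][150:220,195:325]; cv2.imwrite('pics/tray.png',cv2.resize(im[:,:,::-1],None,fx=6,fy=6,interpolation=cv2.INTER_CUBIC))
w=capture('wrist'); print(np.round(w['hand_eye'],3).tolist(),w['intrinsics'][0],w['k1'])
E
python3 rough.py
```

```text
plate [ 517. -128.    8.]
lens [ 405. -231.   10.]
mag [ 369. -352.   27.]
half [ 484. -362.    8.]
short [ 507. -237.   27.]
case [ 415. -117.   10.]
L [499. 287.  10.]
M [500. 187.  10.]
R [501.  85.  10.]
[[-0.0, -0.946, -0.324, 84.359], [1.0, 0.0, -0.0, 0.295], [0.0, -0.324, 0.946, -143.495], [0.0, 0.0, 0.0, 1.0]] [302.97712902   0.         316.1916169 ] -0.028100089027043248
```

View pics/tray.png

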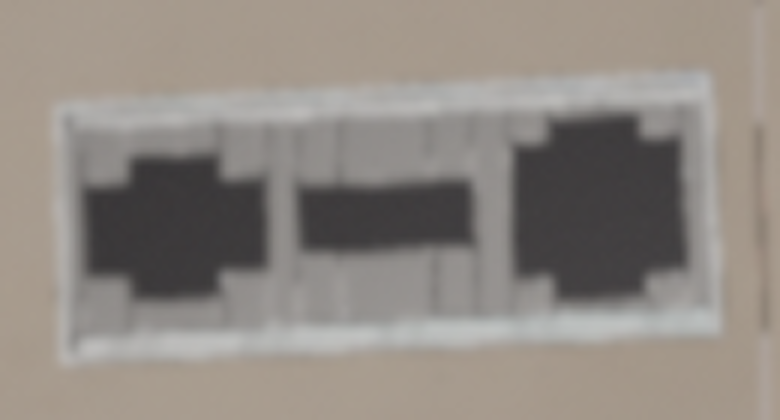

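The tray crop shows the pocket types: right (600,205) is widest, so it takes the plate. The middle one is narrow and takes the magnet, and left (175,228) is middle width and takes the lens. Next I'll write a planner that gives constant body-frame rows.

```bash
cat > plan.py <<'E'
# usage: plan.py x y z yaw_deg(world angle of tool x) N  -> one row to repeat N times
import sys
from h import *
x,y,z,yaw,N=[float(a) for a in sys.argv[1:6]];N=int(N)
o=monitor.get_obs(); q=o['eef_rot']; R0=R.from_quat([q[1],q[2],q[3],q[0]])
a=np.radians(yaw); X=[np.cos(a),np.sin(a),0]; Z=[0,0,-1]
R1=R.from_matrix(np.c_[X,np.cross(Z,X),Z])
r=(R0.inv()*R1).as_rotvec()/N
S=sum((R.from_rotvec(r*k).as_matrix() for k in range(N)))
d=np.linalg.solve(S,R0.inv().apply(np.array([x,y,z])-o['ee_pos']))
Xw=R0.apply([1,0,0])
print('t',round(o['time'],2),'pos',np.round(o['ee_pos'],1),'yaw',round(np.degrees(np.arctan2(Xw[1],Xw[0])),1),'tilt',np.round(R0.apply([0,0,1])[:2],4))
print('row x%d'%N,np.round(np.r_[d/30,np.degrees(r)/6],3).tolist())
E
python3 plan.py 480 240 250 90 16; python3 -m pendant --help | head -5
```

```text
t 0.15 pos [184.3 622.6 230.1] yaw 163.5 tilt [-0.0005 -0.0021]
row x16 [-1.079, -0.025, -0.041, -0.001, 0.001, 0.766]invalid input: not JSON, or not a number
```

```bash
A='x'
python3 -m pendant '[[[-0.86,-0.02,-0.03,0,0,0.61,85],[-0.86,-0.02,-0.03,0,0,0.61,85],[-0.86,-0.02,-0.03,0,0,0.61,85],[-0.86,-0.02,-0.03,0,0,0.61,85],[-0.86,-0.02,-0.03,0,0,0.61,85],[-0.86,-0.02,-0.03,0,0,0.61,85],[-0.86,-0.02,-0.03,0,0,0.61,85],[-0.86,-0.02,-0.03,0,0,0.61,85]]]' 60
python3 -m pendant '[[[-0.86,-0.02,-0.03,0,0,0.61,85],[-0.86,-0.02,-0.03,0,0,0.61,85],[-0.86,-0.02,-0.03,0,0,0.61,85],[-0.86,-0.02,-0.03,0,0,0.61,85],[-0.86,-0.02,-0.03,0,0,0.61,85],[-0.86,-0.02,-0.03,0,0,0.61,85],[-0.86,-0.02,-0.03,0,0,0.61,85],[-0.86,-0.02,-0.03,0,0,0.61,85]]]'
python3 -m pendant '[[[-0.86,-0.02,-0.03,0,0,0.61,85],[-0.86,-0.02,-0.03,0,0,0.61,85],[-0.86,-0.02,-0.03,0,0,0.61,85],[-0.86,-0.02,-0.03,0,0,0.61,85],[0,0,0,0,0,0,85],[0,0,0,0,0,0,85],[0,0,0,0,0,0,85]]]'
python3 plan.py 430 -185 250 90 16
python3 - <<'E'
from h import *
o=monitor.get_obs(); c=capture('wrist'); save(c,'w1'); np.savez('w1.npz',ep=o['ee_pos'],er=o['eef_rot'],**c)
E
```

```text
time: 0.95
ee_pos: [361.9, 517.6, 238.6]
eef_rot: [-0.0, 0.391, 0.92, -0.0]
wrist_force: [0.1, -0.0, 0.6]
width: 0.997
finger_force: 0.0
time: 1.75
ee_pos: [463.2, 340.4, 245.7]
eef_rot: [-0.0, 0.611, 0.791, -0.0]
wrist_force: [1.4, 0.2, -0.7]
width: 0.997
finger_force: 0.0
time: 2.45
ee_pos: [476.8, 241.6, 249.3]
eef_rot: [-0.0, 0.705, 0.71, 0.0]
wrist_force: [-0.1, 0.5, -0.5]
width: 0.996
finger_force: 0.0
t 2.45 pos [476.8 241.6 249.3] yaw 90.4 tilt [-0.0001  0.0009]
row x16 [-0.888, -0.101, -0.002, -0.0, -0.001, 0.004]
```

View pics/w1.png

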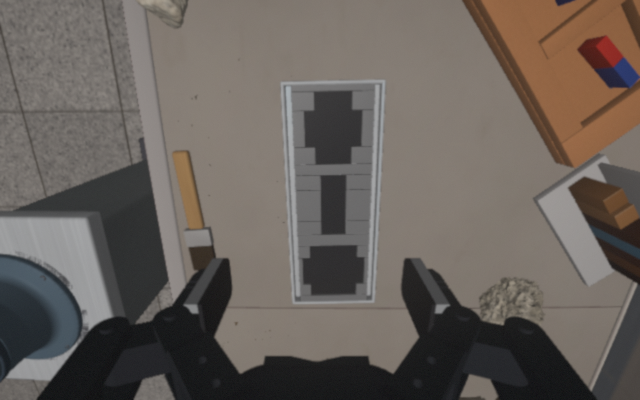

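The wrist view shows the tray upright: lens pocket (332,128), magnet pocket (333,205) and plate pocket (333,271), with clear dark floors. I'll measure these, then move over the tools.

```bash
python3 - <<'E'
from h import *
f=dict(np.load('w1.npz')); f['k1']=float(f['k1']); o=dict(ee_pos=f['ep'],eef_rot=f['er'])
g=f['frame'].max(2); m=np.zeros_like(g); m[80:300,292:378]=(g[80:300,292:378]<85)*255
m=cv2.morphologyEx(m,cv2.MORPH_OPEN,np.ones((5,5)))
cs,_=cv2.findContours(m,cv2.RETR_EXTERNAL,cv2.CHAIN_APPROX_NONE)
for k in cs:
    if cv2.contourArea(k)<200: continue
    p=onplane(f,k.reshape(-1,2),10,o)[:,:2].astype(np.float32); r=cv2.minAreaRect(p); print(np.round(r[0],1),np.round(r[1],1),round(r[2],1),p.min(0),p.max(0))
E
for i in 1; do python3 -m pendant '[[[-0.89,-0.1,0,0,0,0,85],[-0.89,-0.1,0,0,0,0,85],[-0.89,-0.1,0,0,0,0,85],[-0.89,-0.1,0,0,0,0,85],[-0.89,-0.1,0,0,0,0,85],[-0.89,-0.1,0,0,0,0,85],[-0.89,-0.1,0,0,0,0,85],[-0.89,-0.1,0,0,0,0,85]]]'
python3 -m pendant '[[[-0.89,-0.1,0,0,0,0,85],[-0.89,-0.1,0,0,0,0,85],[-0.89,-0.1,0,0,0,0,85],[-0.89,-0.1,0,0,0,0,85],[-0.89,-0.1,0,0,0,0,85],[-0.89,-0.1,0,0,0,0,85],[-0.89,-0.1,0,0,0,0,85],[-0.89,-0.1,0,0,0,0,85]]]'
python3 -m pendant '[[[0,0,0,0,0,0,85],[0,0,0,0,0,0,85],[0,0,0,0,0,0,85]]]'; done
python3 - <<'E'
from h import *
o=monitor.get_obs(); c=capture('wrist'); save(c,'w2'); np.savez('w2.npz',ep=o['ee_pos'],er=o['eef_rot'],**c)
E
```

```text
[502.   83.2] [88.9 84.1] 0.4 [457.6974    40.941597] [546.488   125.46082]
[499.6 184.7] [33.4 84.8] 0.7 [482.39005 142.26039] [516.7606  227.06725]
[496.1 286.3] [70.6 89.3] 2.6 [460.6306  241.36728] [531.9255 330.5793]
time: 3.3
ee_pos: [454.4, 27.0, 249.4]
eef_rot: [0.0, 0.704, 0.71, 0.0]
wrist_force: [0.4, -0.5, -0.1]
width: 0.995
finger_force: 0.0
time: 4.1
ee_pos: [432.1, -187.0, 249.5]
eef_rot: [0.0, 0.704, 0.71, 0.0]
wrist_force: [1.0, 0.6, 0.0]
width: 0.997
finger_force: 0.0
time: 4.4
ee_pos: [432.1, -185.2, 249.2]
eef_rot: [-0.0, 0.704, 0.71, 0.0]
wrist_force: [0.2, -0.5, -0.3]
width: 0.995
finger_force: 0.0
```

View pics/w2.png

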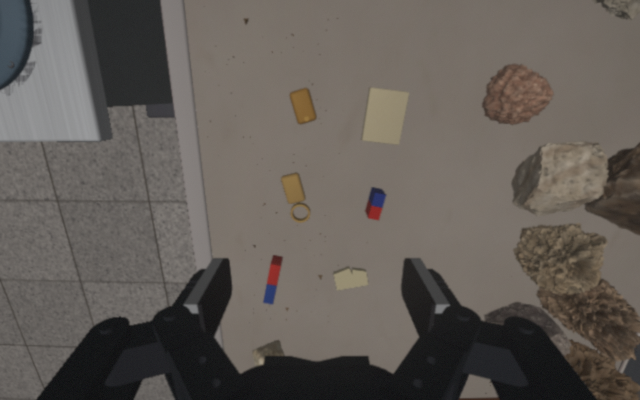

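The wrist view shows the plate (385,115), lens (296,200) with its ring below, and magnet (273,280). The look-alikes are the case (303,105), short magnet (375,204) and half plate (350,278).

```bash
python3 - <<'E'
from h import *
f=dict(np.load('w2.npz')); f['k1']=float(f['k1']); o=dict(ee_pos=f['ep'],eef_rot=f['er'])
hsv=cv2.cvtColor(f['frame'],cv2.COLOR_RGB2HSV)
print({n:hsv[v,u].tolist() for n,u,v in [('plate',385,115),('lens',293,188),('ring',292,212),('red',275,268),('blue',269,294),('bench',330,150)]})
for n,(u0,u1,v0,v1),z in [('plate',(355,418,75,155),8),('lens',(275,320,165,230),10),('mag',(255,292,245,312),27),('short',(360,390,180,225),27),('case',(285,322,80,130),10),('half',(328,374,260,295),8)]:
    b=np.median(hsv[140:160,322:345].reshape(-1,3),0)
    s=hsv[v0:v1,u0:u1]; m=np.zeros((400,640),np.uint8)
    m[v0:v1,u0:u1]=((s[...,1]>b[1]+28))*255
    cs,_=cv2.findContours(m,cv2.RETR_EXTERNAL,cv2.CHAIN_APPROX_NONE); 
    k=np.concatenate([c for c in cs if cv2.contourArea(c)>15]); p=onplane(f,k.reshape(-1,2),z,o)[:,:2].astype(np.float32)
    r=cv2.minAreaRect(p); B=cv2.boxPoints(r); e=max((B[1]-B[0],B[2]-B[1]),key=np.linalg.norm)
    print(n,np.round(r[0],1),np.round(r[1],1),'long axis',round(np.degrees(np.arctan2(e[1],e[0]))%180,1))
E
```

```text
{'plate': [21, 59, 147], 'lens': [19, 125, 135], 'ring': [18, 100, 115], 'red': [1, 178, 143], 'blue': [113, 151, 105], 'bench': [16, 35, 123]}Traceback (most recent call last):
  File "<stdin>", line 10, in <module>
ValueError: need at least one array to concatenate
```

```bash
cat > meas.py <<'E'
from h import *
def meas(f,o,items):
    hsv=cv2.cvtColor(cv2.GaussianBlur(f['frame'],(3,3),0),cv2.COLOR_RGB2HSV)
    for n,(u0,u1,v0,v1),z,t in items:
        m=np.zeros((400,640),np.uint8); m[v0:v1,u0:u1]=(hsv[v0:v1,u0:u1,1]>t)*255
        cs,_=cv2.findContours(m,cv2.RETR_EXTERNAL,cv2.CHAIN_APPROX_NONE)
        k=[c for c in cs if cv2.contourArea(c)>25]
        if not k: print(n,'none'); continue
        p=onplane(f,np.concatenate(k).reshape(-1,2),z,o)[:,:2].astype(np.float32)
        r=cv2.minAreaRect(p); B=cv2.boxPoints(r); e=max((B[1]-B[0],B[2]-B[1]),key=np.linalg.norm)
        print(n,np.round(r[0],1),np.round(r[1],1),'long axis',round(np.degrees(np.arctan2(e[1],e[0]))%180,1))
E
python3 - <<'E'
from meas import *
f=dict(np.load('w2.npz')); f['k1']=float(f['k1']); o=dict(ee_pos=f['ep'],eef_rot=f['er'])
meas(f,o,[('plate',(355,418,75,155),8,48),('lens',(275,320,165,230),10,65),('mag',(255,292,245,312),27,70),('short',(360,390,180,225),27,70),('case',(285,322,80,130),10,65),('half',(328,374,260,295),8,48)])
E
```

```text
plate [ 514.7 -125.5] [64.1 48.6] long axis 84.1
lens [ 404.7 -232.7] [27.2 70.3] long axis 103.2
mag [ 370.7 -348.4] [79.9 16.4] long axis 77.7
short [ 507.5 -234.6] [40.2 21.8] long axis 76.9
case [ 414.3 -113.9] [25.3 40.2] long axis 106.9
half [ 483.2 -355.7] [47.6 35.8] long axis 11.8
```

Sizes match the specs. The magnet's extra 14 mm is its visible end face, so I shift its centre to about (369,-355). Plate first.

```bash
python3 plan.py 514.7 -125.5 50 84.1 8
```

```text
t 4.45 pos [ 432.1 -185.1  249.2] yaw 90.5 tilt [-0.0003  0.0003]
row x8 [0.262, 0.334, 0.83, -0.0, -0.0, 0.133]
```

```bash
python3 -m pendant '[[[0.26,0.33,0.83,0,0,0.13,75],[0.26,0.33,0.83,0,0,0.13,75],[0.26,0.33,0.83,0,0,0.13,75],[0.26,0.33,0.83,0,0,0.13,75],[0.26,0.33,0.83,0,0,0.13,75],[0.26,0.33,0.83,0,0,0.13,75],[0.26,0.33,0.83,0,0,0.13,75],[0.26,0.33,0.83,0,0,0.13,75]]]' 40 >/dev/null
python3 -m pendant '[[[0,0,0,0,0,0,75],[0,0,0,0,0,0,75],[0,0,0,0,0,0,75]]]' ; python3 plan.py 514.7 -125.5 0 84.1 4
python3 - <<'E'
from h import *
o=monitor.get_obs(); c=capture('wrist'); save(c,'w3')
E
```

```text
time: 5.55
ee_pos: [513.6, -128.3, 51.2]
eef_rot: [0.001, 0.743, 0.67, 0.001]
wrist_force: [0.5, -0.7, 0.9]
width: 0.877
finger_force: 0.0
t 5.55 pos [ 513.6 -128.3   51.2] yaw 84.1 tilt [ 0.0016 -0.0001]
row x4 [0.024, 0.006, 0.427, 0.004, -0.0, -0.001]
```

View pics/w3.png

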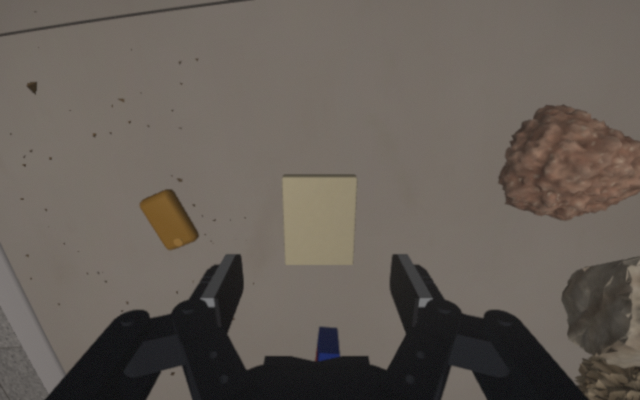

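The plate (320,220) sits centred between the fingers and is square to them. I'll descend, close and lift.

```bash
python3 -m pendant '[[[0.02,0.01,0.43,0,0,0,75],[0.02,0.01,0.43,0,0,0,75],[0.02,0.01,0.43,0,0,0,75],[0.02,0.01,0.43,0,0,0,75],[0,0,0,0,0,0,75],[0,0,0,0,0,0,75]]]'
python3 -m pendant '[[[0,0,0,0,0,0,40],[0,0,0,0,0,0,40],[0,0,0,0,0,0,40],[0,0,0,0,0,0,40],[0,0,0,0,0,0,40],[0,0,0,0,0,0,40]]]'
```

```text
time: 6.2
ee_pos: [514.1, -125.8, -2.3]
eef_rot: [-0.0, 0.743, 0.67, -0.001]
wrist_force: [-0.1, 0.4, 0.5]
width: 0.879
finger_force: 0.0
time: 6.8
ee_pos: [515.5, -126.0, -0.7]
eef_rot: [0.001, 0.743, 0.67, 0.001]
wrist_force: [-0.4, -1.0, 6.0]
width: 0.549
finger_force: 41.7
```

```bash
python3 -m pendant '[[[0,0,-0.3,0,0,0,40],[0,0,-0.7,0,0,0,40],[0,0,-0.8,0,0,0,40],[0,0,-0.8,0,0,0,40],[0,0,0,0,0,0,40],[0,0,0,0,0,0,40]]]'; python3 plan.py 502 83.2 75 91.7 10
```

```text
time: 7.4
ee_pos: [514.7, -125.2, 76.6]
eef_rot: [-0.0, 0.743, 0.67, 0.0]
wrist_force: [-0.2, -0.9, -0.9]
width: 0.549
finger_force: 41.3
t 7.4 pos [ 514.7 -125.2   76.6] yaw 84.1 tilt [0.0005 0.0006]
row x10 [0.693, -0.072, 0.006, 0.0, -0.001, -0.127]
```

```bash
python3 -m pendant '[[[0.69,-0.07,0,0,0,-0.13,40],[0.69,-0.07,0,0,0,-0.13,40],[0.69,-0.07,0,0,0,-0.13,40],[0.69,-0.07,0,0,0,-0.13,40],[0.69,-0.07,0,0,0,-0.13,40],[0.69,-0.07,0,0,0,-0.13,40],[0.69,-0.07,0,0,0,-0.13,40],[0.69,-0.07,0,0,0,-0.13,40]]]'>/dev/null
python3 -m pendant '[[[0.69,-0.07,0,0,0,-0.13,40],[0.69,-0.07,0,0,0,-0.13,40],[0,0,0,0,0,0,40],[0,0,0,0,0,0,40],[0,0,0,0,0,0,40]]]'; python3 plan.py 502 83.2 12 91.7 4
python3 - <<'E'
from h import *
o=monitor.get_obs(); c=capture('wrist'); save(c,'w4')
E
```

```text
time: 8.7
ee_pos: [501.8, 80.4, 75.8]
eef_rot: [-0.0, 0.696, 0.718, -0.001]
wrist_force: [-0.1, -0.4, 0.5]
width: 0.543
finger_force: 41.3
t 8.7 pos [501.8  80.4  75.8] yaw 91.8 tilt [-0.0013 -0.0013]
row x4 [0.024, 0.003, 0.532, -0.003, 0.003, 0.003]
```

View pics/w4.png

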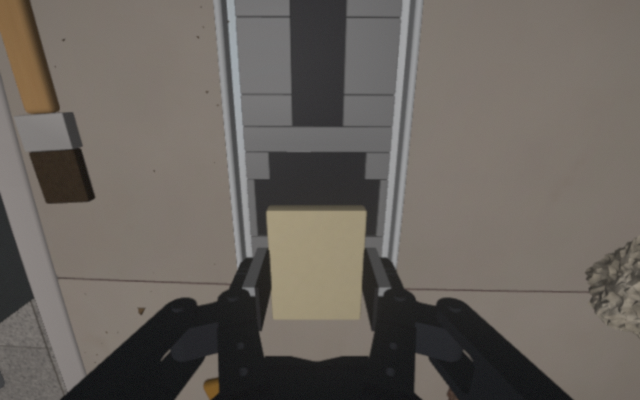

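The plate (316,262) is held flat and square, lined up with its pocket. I'll lower it and release.

```bash
python3 -m pendant '[[[0.02,0,0.6,0,0,0,40],[0.02,0,0.6,0,0,0,40],[0.02,0,0.5,0,0,0,40],[0.02,0,0.4,0,0,0,40],[0,0,0,0,0,0,40],[0,0,0,0,0,0,40]]]'; python3 plan.py 502 83.2 11 91.7 1
```

```text
time: 9.35
ee_pos: [502.5, 83.8, 13.4]
eef_rot: [0.0, 0.696, 0.718, -0.0]
wrist_force: [-0.2, -0.3, -0.4]
width: 0.546
finger_force: 41.2
t 9.35 pos [502.5  83.8  13.4] yaw 91.8 tilt [-0.0002 -0.0005]
row x1 [-0.02, -0.016, 0.08, -0.002, 0.004, 0.023]
```

```bash
python3 -m pendant '[[[0,0,0.09,0,0,0,40],[0,0,0,0,0,0,40],[0,0,0,0,0,0,40],[0,0,0,0,0,0,54],[0,0,0,0,0,0,54],[0,0,0,0,0,0,54],[0,0,0,0,0,0,54]]]'
python3 -m pendant '[[[0,0,-0.3,0,0,0,54],[0,0,-0.6,0,0,0,54],[0,0,-0.9,0,0,0,60],[0,0,-0.9,0,0,0,60],[0,0,0,0,0,0,60]]]'; python3 plan.py 404.7 -232.7 60 103.2 14
```

```text
time: 10.05
ee_pos: [502.5, 84.3, 10.9]
eef_rot: [0.0, 0.695, 0.719, 0.0]
wrist_force: [0.1, 0.6, 0.3]
width: 0.629
finger_force: 0.0
time: 10.55
ee_pos: [505.8, 84.7, 95.6]
eef_rot: [0.002, 0.696, 0.718, 0.004]
wrist_force: [0.5, 0.7, 0.1]
width: 0.704
finger_force: 0.0
t 10.55 pos [505.8  84.7  95.6] yaw 91.8 tilt [0.0075 0.0029]
row x14 [-0.721, -0.333, 0.083, 0.005, -0.001, -0.135]
```

```bash
python3 plan.py 402.9 -224.9 60 103.2 12
python3 -m pendant '[[[-0.82,-0.39,0.1,0,0,-0.16,60],[-0.82,-0.39,0.1,0,0,-0.16,60],[-0.82,-0.39,0.1,0,0,-0.16,60],[-0.82,-0.39,0.1,0,0,-0.16,60],[-0.82,-0.39,0.1,0,0,-0.16,60],[-0.82,-0.39,0.1,0,0,-0.16,60],[-0.82,-0.39,0.1,0,0,-0.16,60],[-0.82,-0.39,0.1,0,0,-0.16,60]]]'>/dev/null
python3 -m pendant '[[[-0.82,-0.39,0.1,0,0,-0.16,60],[-0.82,-0.39,0.1,0,0,-0.16,60],[-0.82,-0.39,0.1,0,0,-0.16,60],[-0.82,-0.39,0.1,0,0,-0.16,60],[0,0,0,0,0,0,60],[0,0,0,0,0,0,60],[0,0,0,0,0,0,60]]]'; python3 plan.py 402.9 -224.9 2 103.2 4
python3 - <<'E'
from h import *
o=monitor.get_obs(); c=capture('wrist'); save(c,'w5')
E
```

```text
t 10.55 pos [505.8  84.7  95.6] yaw 91.8 tilt [0.0075 0.0029]
row x12 [-0.82, -0.39, 0.096, 0.006, -0.002, -0.158]
time: 12.05
ee_pos: [400.1, -224.4, 55.6]
eef_rot: [-0.0, 0.619, 0.785, 0.0]
wrist_force: [0.5, 0.0, -0.1]
width: 0.702
finger_force: 0.0
t 12.05 pos [ 400.1 -224.4   55.6] yaw 103.5 tilt [-0.0005  0.0009]
row x4 [-0.01, 0.021, 0.446, -0.001, -0.002, 0.011]
```

View pics/w5.png

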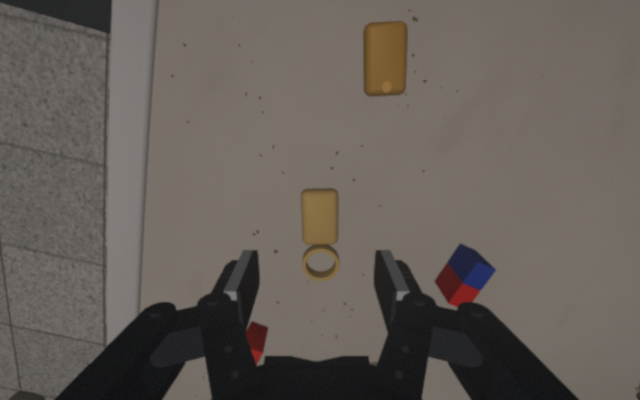

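The lens (case 320,216; ring 321,263) is aligned between the fingers, and the short magnet (465,275) is clear of the right finger. Grasp it.

```bash
python3 -m pendant '[[[-0.01,0.02,0.45,0,0,0,60],[-0.01,0.02,0.45,0,0,0,60],[-0.01,0.02,0.45,0,0,0,60],[-0.01,0.02,0.4,0,0,0,60],[0,0,0,0,0,0,60],[0,0,0,0,0,0,60]]]'
python3 -m pendant '[[[0,0,0,0,0,0,15],[0,0,0,0,0,0,15],[0,0,0,0,0,0,15],[0,0,0,0,0,0,15],[0,0,0,0,0,0,15],[0,0,0,0,0,0,15]]]'
python3 -m pendant '[[[0,0,-0.3,0,0,0,15],[0,0,-0.7,0,0,0,15],[0,0,-0.8,0,0,0,15],[0,0,-0.8,0,0,0,15],[0,0,0,0,0,0,15],[0,0,0,0,0,0,15]]]';python3 plan.py 495.9 294.3 80 91.7 22
```

```text
time: 12.7
ee_pos: [402.6, -225.8, 3.2]
eef_rot: [-0.0, 0.619, 0.785, -0.0]
wrist_force: [-0.6, 0.7, 0.2]
width: 0.698
finger_force: 0.0
time: 13.3
ee_pos: [403.2, -226.4, 4.0]
eef_rot: [0.0, 0.62, 0.785, 0.0]
wrist_force: [-1.1, 0.9, 5.4]
width: 0.271
finger_force: 39.4
time: 13.9
ee_pos: [402.9, -226.0, 81.7]
eef_rot: [0.0, 0.62, 0.785, 0.001]
wrist_force: [-0.4, 0.4, -0.3]
width: 0.275
finger_force: 39.5
t 13.9 pos [ 402.9 -226.    81.7] yaw 103.4 tilt [0.0014 0.0003]
row x22 [0.763, 0.247, 0.003, 0.001, -0.0, 0.089]
```

```bash
python3 -m pendant '[[[0.76,0.25,0,0,0,0.09,15],[0.76,0.25,0,0,0,0.09,15],[0.76,0.25,0,0,0,0.09,15],[0.76,0.25,0,0,0,0.09,15],[0.76,0.25,0,0,0,0.09,15],[0.76,0.25,0,0,0,0.09,15],[0.76,0.25,0,0,0,0.09,15],[0.76,0.25,0,0,0,0.09,15]]]'>/dev/null
python3 -m pendant '[[[0.76,0.25,0,0,0,0.09,15],[0.76,0.25,0,0,0,0.09,15],[0.76,0.25,0,0,0,0.09,15],[0.76,0.25,0,0,0,0.09,15],[0.76,0.25,0,0,0,0.09,15],[0.76,0.25,0,0,0,0.09,15],[0.76,0.25,0,0,0,0.09,15],[0.76,0.25,0,0,0,0.09,15]]]'>/dev/null
python3 -m pendant '[[[0.76,0.25,0,0,0,0.09,15],[0.76,0.25,0,0,0,0.09,15],[0.76,0.25,0,0,0,0.09,15],[0.76,0.25,0,0,0,0.09,15],[0.76,0.25,0,0,0,0.09,15],[0.76,0.25,0,0,0,0.09,15],[0,0,0,0,0,0,15],[0,0,0,0,0,0,15]]]'>/dev/null
python3 -m pendant '[[[0,0,0,0,0,0,15]]]'; python3 plan.py 496 292.8 14 91.7 4
python3 - <<'E'
from h import *
o=monitor.get_obs(); c=capture('wrist'); save(c,'w6')
E
```

```text
time: 16.4
ee_pos: [497.7, 289.9, 80.1]
eef_rot: [0.0, 0.698, 0.716, -0.002]
wrist_force: [-0.4, -0.9, -0.5]
width: 0.275
finger_force: 39.4
t 16.4 pos [497.7 289.9  80.1] yaw 91.4 tilt [-0.0021 -0.0024]
row x4 [0.025, -0.013, 0.551, -0.005, 0.005, -0.012]
```

View pics/w6.png

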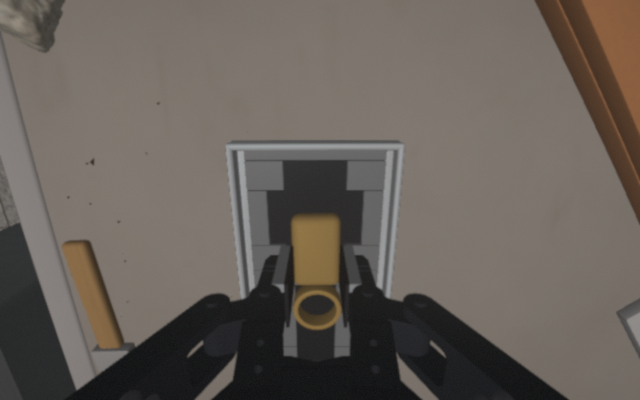

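The lens (case 316,247; ring 317,309) is held flat over its pocket. Lower and release.

```bash
python3 -m pendant '[[[0.02,-0.01,0.6,0,0,0,15],[0.02,-0.01,0.6,0,0,0,15],[0.02,-0.01,0.5,0,0,0,15],[0.02,-0.01,0.45,0,0,0,15],[0,0,0,0,0,0,15],[0,0,0,0,0,0,15]]]'; python3 plan.py 496 292.8 13 91.7 1
```

```text
time: 17.05
ee_pos: [497.3, 294.1, 16.7]
eef_rot: [-0.0, 0.698, 0.716, -0.0]
wrist_force: [0.3, 0.0, 0.2]
width: 0.275
finger_force: 39.5
t 17.05 pos [497.3 294.1  16.7] yaw 91.5 tilt [-0.0004 -0.0004]
row x1 [-0.041, -0.044, 0.123, -0.004, 0.004, -0.036]
```

```bash
python3 -m pendant '[[[-0.04,-0.03,0.09,0,0,0,15],[0,0,0,0,0,0,15],[0,0,0,0,0,0,15],[0,0,0,0,0,0,34],[0,0,0,0,0,0,34],[0,0,0,0,0,0,34],[0,0,0,0,0,0,34]]]'
python3 -m pendant '[[[0,0,-0.3,0,0,0,34],[0,0,-0.6,0,0,0,34],[0,0,-0.9,0,0,0,45],[0,0,-0.9,0,0,0,45],[0,0,0,0,0,0,45],[0,0,0,0,0,0,45]]]'; python3 plan.py 369.2 -355.2 90 77.7 26
```

```text
time: 17.75
ee_pos: [496.5, 293.3, 14.2]
eef_rot: [0.0, 0.698, 0.716, 0.0]
wrist_force: [-0.6, -1.4, -0.1]
width: 0.395
finger_force: 0.0
time: 18.35
ee_pos: [497.0, 293.7, 96.2]
eef_rot: [-0.0, 0.698, 0.716, 0.001]
wrist_force: [-0.9, 0.6, -0.3]
width: 0.526
finger_force: 0.0
t 18.35 pos [497.  293.7  96.2] yaw 91.5 tilt [0.0015 0.0017]
row x26 [-0.845, -0.089, 0.007, 0.0, -0.001, 0.089]
```

```bash
python3 -m pendant '[[[-0.85,-0.09,0,0,0,0.09,50],[-0.85,-0.09,0,0,0,0.09,50],[-0.85,-0.09,0,0,0,0.09,50],[-0.85,-0.09,0,0,0,0.09,50],[-0.85,-0.09,0,0,0,0.09,50],[-0.85,-0.09,0,0,0,0.09,50],[-0.85,-0.09,0,0,0,0.09,50],[-0.85,-0.09,0,0,0,0.09,50]]]'>/dev/null
python3 -m pendant '[[[-0.85,-0.09,0,0,0,0.09,50],[-0.85,-0.09,0,0,0,0.09,50],[-0.85,-0.09,0,0,0,0.09,50],[-0.85,-0.09,0,0,0,0.09,50],[-0.85,-0.09,0,0,0,0.09,50],[-0.85,-0.09,0,0,0,0.09,50],[-0.85,-0.09,0,0,0,0.09,50],[-0.85,-0.09,0,0,0,0.09,50]]]'>/dev/null
python3 -m pendant '[[[-0.85,-0.09,0,0,0,0.09,50],[-0.85,-0.09,0,0,0,0.09,50],[-0.85,-0.09,0,0,0,0.09,50],[-0.85,-0.09,0,0,0,0.09,50],[-0.85,-0.09,0,0,0,0.09,50],[-0.85,-0.09,0,0,0,0.09,50],[-0.85,-0.09,0,0,0,0.09,50],[-0.85,-0.09,0,0,0,0.09,50]]]'>/dev/null
python3 -m pendant '[[[-0.85,-0.09,0,0,0,0.09,50],[-0.85,-0.09,0,0,0,0.09,50],[0,0,0,0,0,0,50],[0,0,0,0,0,0,50],[0,0,0,0,0,0,50]]]'; python3 plan.py 369.2 -355.2 12 77.7 4
python3 - <<'E'
from h import *
o=monitor.get_obs(); c=capture('wrist'); save(c,'w7');np.savez('w7.npz',ep=o['ee_pos'],er=o['eef_rot'],**c)
E
```

```text
time: 21.25
ee_pos: [366.2, -357.8, 94.6]
eef_rot: [-0.001, 0.78, 0.626, 0.0]
wrist_force: [0.5, -0.1, -0.3]
width: 0.585
finger_force: 0.0
t 21.25 pos [ 366.2 -357.8   94.6] yaw 77.5 tilt [-0.0005  0.0015]
row x4 [0.026, 0.02, 0.689, -0.002, -0.003, -0.007]
```

View pics/w7.png

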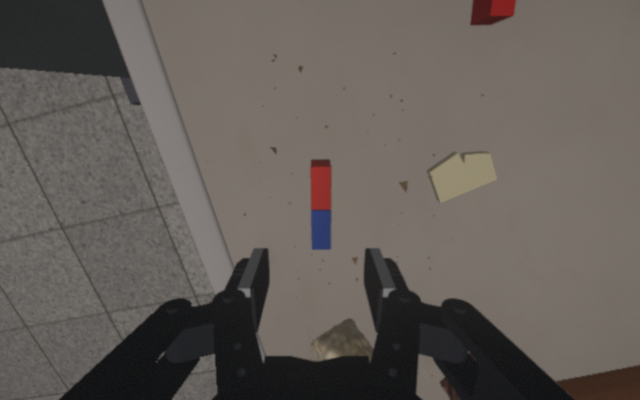

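The magnet's top face runs from (320,165) to (321,249), lined up between the fingers. A rock sits beyond it at (345,340), so I'll check both positions and the rock's height.

```bash
python3 - <<'E'
from h import *
f=dict(np.load('w7.npz')); f['k1']=float(f['k1']); o=dict(ee_pos=f['ep'],eef_rot=f['er'])
p=onplane(f,[(320.5,165),(321.5,249.5),(321,210)],27,o); print(np.round(p,1),np.linalg.norm(p[0]-p[1]))
T=wfc(f,o)
uv=np.array([(u,v) for u in range(310,375,4) for v in range(318,356,4)]); d=f['depth'][uv[:,1],uv[:,0]]
P=np.c_[rays(f,uv)*d[:,None],d]@T[:3,:3].T+T[:3,3]
P=P[P[:,2]>5]; P=P[P[:,2]<150]
print(P.min(0),P.max(0))
E
```

```text
[[ 376.4 -322.4   27. ]
 [ 362.9 -388.4   27. ]
 [ 369.5 -355.9   27. ]] 67.34474998814682
[ 331.18676764 -502.75462407    6.16954228] [ 388.43454453 -369.60886795  133.40812341]
```

```bash
python3 -m pendant '[[[0.03,0.02,0.7,0,0,0,50],[0.03,0.02,0.7,0,0,0,50],[0.02,0.03,0.7,0,0,0,50],[0.02,0.03,0.68,0,0,0,50],[0,0,0,0,0,0,50],[0,0,0,0,0,0,50]]]'
python3 -m pendant '[[[0,0,0,0,0,0,5],[0,0,0,0,0,0,5],[0,0,0,0,0,0,5],[0,0,0,0,0,0,5],[0,0,0,0,0,0,5],[0,0,0,0,0,0,5]]]' 50
python3 -m pendant '[[[0,0,-0.3,0,0,0,5],[0,0,-0.7,0,0,0,5],[0,0,-0.8,0,0,0,5],[0,0,-0.8,0,0,0,5],[0,0,0,0,0,0,5],[0,0,0,0,0,0,5]]]';python3 plan.py 499.4 184.5 90 91.7 22
```

```text
time: 21.9
ee_pos: [370.1, -355.8, 11.6]
eef_rot: [-0.001, 0.78, 0.626, -0.0]
wrist_force: [0.3, 0.4, -0.4]
width: 0.585
finger_force: 0.0
time: 22.5
ee_pos: [370.7, -357.4, 12.9]
eef_rot: [0.001, 0.78, 0.626, 0.001]
wrist_force: [-0.4, 0.6, 6.8]
width: 0.155
finger_force: 50.6
time: 23.1
ee_pos: [370.1, -356.5, 90.0]
eef_rot: [0.0, 0.78, 0.626, 0.0]
wrist_force: [-1.0, -0.3, -1.7]
width: 0.159
finger_force: 49.6
t 23.1 pos [ 370.1 -356.5   90. ] yaw 77.5 tilt [0.0011 0.    ]
row x22 [0.837, 0.113, 0.0, 0.0, -0.0, -0.108]
```

```bash
python3 -m pendant '[[[0.84,0.11,0,0,0,-0.11,5],[0.84,0.11,0,0,0,-0.11,5],[0.84,0.11,0,0,0,-0.11,5],[0.84,0.11,0,0,0,-0.11,5],[0.84,0.11,0,0,0,-0.11,5],[0.84,0.11,0,0,0,-0.11,5],[0.84,0.11,0,0,0,-0.11,5],[0.84,0.11,0,0,0,-0.11,5]]]'>/dev/null
python3 -m pendant '[[[0.84,0.11,0,0,0,-0.11,5],[0.84,0.11,0,0,0,-0.11,5],[0.84,0.11,0,0,0,-0.11,5],[0.84,0.11,0,0,0,-0.11,5],[0.84,0.11,0,0,0,-0.11,5],[0.84,0.11,0,0,0,-0.11,5],[0.84,0.11,0,0,0,-0.11,5],[0.84,0.11,0,0,0,-0.11,5]]]'>/dev/null
python3 -m pendant '[[[0.84,0.11,0,0,0,-0.11,5],[0.84,0.11,0,0,0,-0.11,5],[0.84,0.11,0,0,0,-0.11,5],[0.84,0.11,0,0,0,-0.11,5],[0.84,0.11,0,0,0,-0.11,5],[0.84,0.11,0,0,0,-0.11,5],[0,0,0,0,0,0,5],[0,0,0,0,0,0,5]]]'>/dev/null
python3 -m pendant '[[[0,0,0,0,0,0,5]]]'; python3 plan.py 499.4 184.5 24 91.7 4
python3 - <<'E'
from h import *
o=monitor.get_obs(); c=capture('wrist'); save(c,'w8')
E
```

```text
time: 25.6
ee_pos: [495.6, 185.3, 89.4]
eef_rot: [0.0, 0.695, 0.719, -0.001]
wrist_force: [-0.6, -0.9, -0.7]
width: 0.16
finger_force: 49.6
t 25.6 pos [495.6 185.3  89.4] yaw 91.9 tilt [-0.0007 -0.0012]
row x4 [-0.007, 0.032, 0.545, -0.002, 0.003, 0.009]
```

View pics/w8.png

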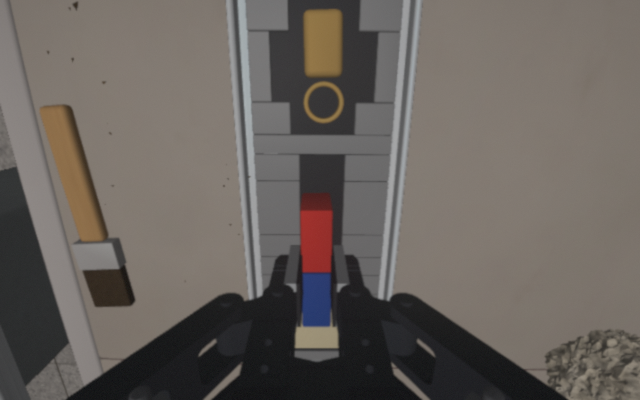

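The lens (323,65) sits well in its pocket. The magnet (316,260) is upright and needs about 4 mm toward +x, as planned. Lower it.

```bash
python3 -m pendant '[[[0,0.04,0.6,0,0,0,5],[0,0.04,0.55,0,0,0,5],[0,0.03,0.5,0,0,0,5],[0,0.02,0.45,0,0,0,5],[0,0,0,0,0,0,5],[0,0,0,0,0,0,5]]]'; python3 plan.py 499.4 184.5 22 91.7 1
```

```text
time: 26.25
ee_pos: [499.7, 186.2, 26.4]
eef_rot: [0.0, 0.695, 0.719, -0.0]
wrist_force: [-0.1, 0.3, -0.3]
width: 0.164
finger_force: 49.6
t 26.25 pos [499.7 186.2  26.4] yaw 92.0 tilt [-0.0005 -0.0006]
row x1 [-0.055, -0.013, 0.148, -0.005, 0.006, 0.042]
```

```bash
python3 -m pendant '[[[-0.04,0,0.07,0,0,0,5],[0,0,0.05,0,0,0,5],[0,0,0,0,0,0,5],[0,0,0,0,0,0,5]]]'; python3 plan.py 499.4 184.5 22 91.7 1
```

```text
time: 26.65
ee_pos: [500.0, 185.6, 23.4]
eef_rot: [0.0, 0.695, 0.719, 0.0]
wrist_force: [-0.2, 0.2, 0.1]
width: 0.16
finger_force: 49.6
t 26.65 pos [500.  185.6  23.4] yaw 92.0 tilt [0.0004 0.0004]
row x1 [-0.037, -0.021, 0.045, 0.004, -0.003, 0.05]
```

```bash
python3 -m pendant '[[[0,0,0.04,0,0,0,5],[0,0,0,0,0,0,5],[0,0,0,0,0,0,5]]]'
python3 -m pendant '[[[0,0,0,0,0,0,20],[0,0,0,0,0,0,26],[0,0,0,0,0,0,32],[0,0,0,0,0,0,32],[0,0,0,0,0,0,32]]]'
python3 -m pendant '[[[0,0,-0.3,0,0,0,32],[0,0,-0.6,0,0,0,32],[0,0,-0.9,0,0,0,32],[0.3,0,-0.9,0,0,0,32],[0.6,0,-0.9,0,0,0,32],[0.6,0,-0.9,0,0,0,32],[0,0,0,0,0,0,32],[0,0,0,0,0,0,32]]]'
python3 - <<'E'
from h import *
o=monitor.get_obs(); c=capture('wrist'); save(c,'w9')
c=capture('top'); cv2.imwrite('pics/t9.png',cv2.resize(c['frame'][130:260,190:490,::-1],None,fx=2.6,fy=2.6,interpolation=cv2.INTER_CUBIC))
E
```

```text
time: 26.95
ee_pos: [500.1, 185.8, 22.9]
eef_rot: [-0.0, 0.695, 0.719, 0.0]
wrist_force: [-1.6, -1.7, 7.0]
width: 0.164
finger_force: 50.5
time: 27.45
ee_pos: [499.8, 185.5, 21.7]
eef_rot: [0.0, 0.695, 0.719, -0.0]
wrist_force: [0.1, -0.5, 0.2]
width: 0.378
finger_force: 0.0
time: 28.25
ee_pos: [498.5, 231.0, 157.7]
eef_rot: [0.0, 0.694, 0.72, 0.001]
wrist_force: [0.7, -0.2, -1.5]
width: 0.376
finger_force: 0.0
```

View pics/w9.png

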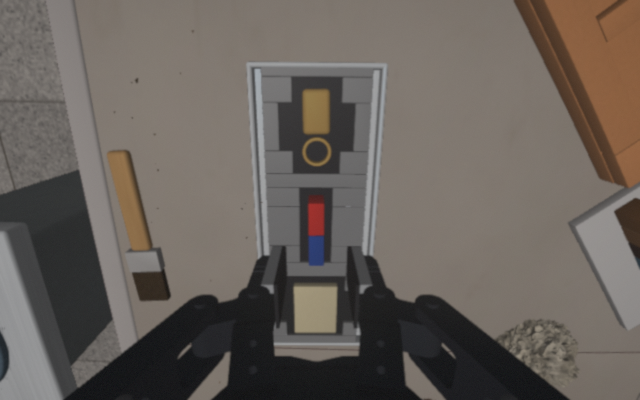

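View pics/t9.png

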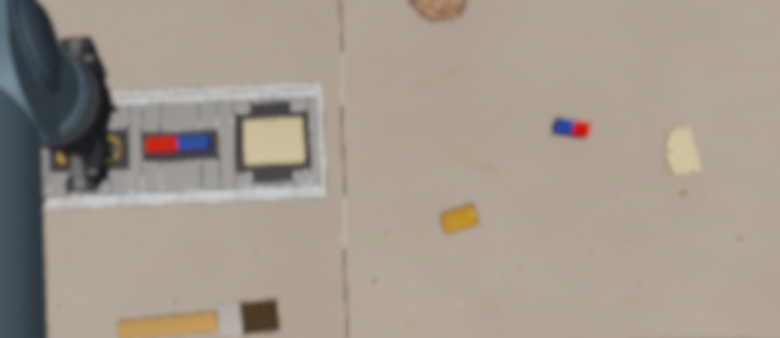

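Both views show all three tools flat inside their pockets: lens (316,125), magnet (316,230) and plate (315,308) in the wrist view. The look-alikes haven't moved, so I'm handing in.

```bash
python3 -c "
from rig import finish_job
print(finish_job())"
```

```text
the job is handed in; nothing more can be done
None
```

The job is handed in at about 28 s of the 83 s: the final pictures show the plate, lens and magnet each flat in its pocket and the bench look-alikes unmoved (the orange box was never approached), but no verdict came back.

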